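# Pack the lino gouge and wedge the dovetailed lid shut

## Robot

A 6-joint arm with a two-finger parallel gripper is mounted at the origin on the work surface. World frame = base frame: x ahead of the robot, y to its left, z up, the work surface at z = 0. Lengths are in m, angles in rad, forces in N, time in s.
With the tool pointing down it reaches from about 0.25 to 0.775 m from the base axis. Payload 4 kg.
Tool frame: the origin (TCP) lies at the centre of the arm's flange, where the gripper is bolted on; the fingertips stand 199 mm ahead of it and the grasp point (between the pads) lies 180 mm ahead of it (robot.tcp_to_tips is the distance from the TCP to the fingertips, in m); z points along the fingers, y is the line along which they close (so a half turn about z gives the same grasp; the last joint's range is limited). The gripper opens to 94 mm and grips with 3 to 60 N. Pads are 16 mm wide; open, the fingers measure 119 mm over their backs; the gripper's body (75 mm by 177 mm) begins 78 mm behind the grasp point.
Start: joints at [1.199, 0.087, 1.371, -0, 1.684, -0.103], TCP at [0.146, 0.53, 0.405] pointing down, gripper open.
Joint ranges: [-3.1, 3.1], [-0.76, 2.03], [0.27, 2.55], [-1.08, 4.22], [0.17, 2.65], [-2.57, 2.57]. Speed limits (rad/s): [2.79, 2.79, 3.14, 3.14, 3.14, 3.14].

## Interface

Orientations are given as [roll, pitch, yaw] about the fixed x, y, z axes, in that order (R = Rz(yaw) Ry(pitch) Rx(roll)).
In Python, from bench import telemetry, snapshot, ticket, robot gives the robot as it stands.
- The arm moves only by the tool apply_moves, never from a script. Its argument "moves" is a list that holds one entry, the list of rows, each a list of 5 numbers: the shift along the tool's x, y, z in units of 50 mm (1.0 is 50 mm), then the turn about the tool's z in units of 10 degrees (1.0 is 10 degrees), then the closure, from 0 (fully open) to 1 (shut). A call has 1 to 10 rows; each row is the pose to reach, as a shift and turn from the pose commanded when the call began, along the tool's axes at that moment; what a row does not reach only later rows make up. A row lasts 1/8 s, in which the tool goes at most 62.5 mm and 10.7 degrees, less where a joint would pass 70% of its speed; a pose out of reach is approached as far as the arm can. A call with a gripper value outside its range is refused whole. The fingers move at their own pace and stop on an object; the grip force is fixed at half the most. Time passes only in rows, so rows that repeat a pose let the fingers close. It gives the time, the measured TCP pose, the force, the opening and the grip force at its end, in the units of the state.
- telemetry.get_obs(): the state, without advancing time (a new reading comes with each control period).
- snapshot(name): name is "side" or "top" or "wrist"; returns a dict with "image" (384x512x3 uint8, red, green, blue), "fovy" (degrees; the focal length in pixels is half the picture's height over the tangent of half this angle, whatever the lens; pixels are square), "cx", "cy" (the principal point, pixels), "D" ([k1, k2, p1, p2, k3] as OpenCV has them; the pictures are not rectified), "R" (3x3) and "t" (3): a world point X has camera coordinates R X + t. Camera axes: x right, y down, z forward; pixel columns grow to the right and rows downward; lengths in m; the calibration is good to about 2 mm. A picture is of the moment at which its call begins. There is no depth.
- ticket.close_job(): hands the job in; it is judged then, once.
The state is a dict: "time": time; "joint_positions": joint angles; "qvel": joint speeds; "joint_torque": joint torques, N m; "tool_pos": TCP position; "ee_rot": TCP orientation; "wrist_force": force on the tool from outside, world axes, zero at the start; "wrist_torque": the same for the moment, N m; "width": finger opening in m; "finger_force": force on a finger pad.
Only numpy, scipy, OpenCV 4.12 (cv2) and the standard library are available. Lean on these libraries where they do the work, as an engineer would, in place of code of your own. Each camera call takes 0.05 s, during which the arm holds its last target. There are 200 camera calls.

## Task

Put the stray lino gouge away, lying flat in the open bay of the wooden tool box. Then set the lid's narrow end into the mouth of the box's dovetail ways and slide it along by its pull until it wedges tight, so that it stays shut by itself; lean on it firmly but do not ram it, which would split the ways, and leave the other things on the table where they are.

Things in the scene. Friction and masses are not known exactly. Their poses are not given: they have to be found in the camera images.
- box: Open hardwood tool box 240 x 140 mm, fixed to the table by brackets. Origin: centre of its underside; x along its length, the way the lid slides shut: mouth end at -120 mm, far end at +120; z up. Side walls 20 mm thick, end walls 22, all 48 mm high: their flat tops are the ledge the lid slides on. A dovetail way 12 mm high stands on each side wall (top 60 mm up); no stop at the far end.
- way: The dovetail way on the box's -y side, a wooden strip. Origin: over the box origin at ledge height, 48 mm up; axes as the box. It was shimmed by hand, up to 1.6 mm nearer to or farther from the other way than drawn, differently each time, so the lid wedges up to 18 mm before or past the middle (lid origin over box origin). It does not give under the lid.
- lid: Loose wooden lid 240 mm long, 12 thick, 170 g, flat on the table. Edges dovetailed, tapered like the ways. Origin: centre of its underside; x towards the narrow end; z up. Shut: x along the box's x, underside on the ledge, origin within 22 mm of the box's along x. Each mm farther back gives 0.044 mm of play a side. Pushed 10 to 15 N it is tight and stays by friction; over 20 N may split the ways.
- pull (a point): Centre of the lid's pull: an upright wooden bar across the lid, 14 mm thick along the lid's x, 60 mm along its y, 26 mm high above the lid's top; this point is at lid x = -15 mm, 25 mm above the lid's underside (13 mm above its top). Axes as the lid.
- mouth (a point): Middle of the mouth of the ways, at ledge height, over the outer face of the mouth end; axes as the box. The ways lean inward 25 degrees from upright as they rise, and each draws in 2.5 degrees from mouth to far end: 127 mm apart at the ledge here, 106 mm at the far end (11 mm less at their top edges).
- bay (a point): Middle of the gouge's bay, on the box's inner floor 8 mm above the table (40 mm below the ledge); axes as the box. The bay runs 77 mm either way along x, from the mouth wall to a partition 30 mm high, and 50 mm either way along y. Beyond the partition lie an eraser and a small tin.
- gouge: Lino-cutting gouge lying on the table: octagonal dark wooden handle 20 mm across flats (x = -55 to +15 mm), then a steel blade 7 mm wide out to x = +60 mm; 60 g. Origin: on its lower side, 10 mm under its axis; x along the tool towards the blade. Balance point about x = -12 mm.
- pouch: Bystander: black round pouch 84 mm across, 85 mm high, crammed with felt pens (140 mm high in all). Origin: centre of its underside.
- tub: Bystander: white tub 72 mm across, 75 mm high, full of felt pens (130 mm high in all). Origin: centre of its underside.
- tape: Bystander: roll of brown tape lying flat, 96 mm across, 24 mm high. Origin: centre of its underside.
- inkjar: Bystander: squat black ink jar with label, 60 mm across, 62 mm high. Origin: centre of its underside.
- glue: Bystander: white glue bottle with orange cap, 52 mm across, 150 mm high. Origin: centre of its underside.
- lino: Bystander: grey lino block 105 x 75 x 5 mm lying flat. Origin: centre of its underside.
- brayer: Bystander: ink roller (brayer) lying on the table, about 160 mm long, roller 70 mm wide, 32 mm high. Origin: centre of its underside.
- nose (a point): Middle of the lid's narrow leading end, on its underside (lid x = +120 mm); axes as the lid. The underside is 106 mm wide here and 127 mm at the trailing end; the top is 11 mm narrower. Once both edges bear on the ways, the lid gives about 1 mm for each 5 N of push along them.
- way2: The other dovetail way, on the box's +y side, its mirror image, fixed as drawn. Origin and axes: as the box, 48 mm up. Each way bears about 1.1 to 1.7 N for each N of push along the lid once it wedges, and splits at 36 N.
There are look-alikes about, which are no part of the job. There is more than one size of the gouge; the one meant has the size given above.

How it is judged:
On the way, in this order (a step that is already met when the one before it is completed fails the run):
1. the gouge lies flat in the bay of the box, let go and at rest (z of gouge in the frame of box between 0 and 0.034 m and x of gouge in the frame of box between -0.098 and 0.057 m and y of gouge in the frame of box between -0.05 and 0.05 m and angle between gouge's own x axis and vertical between 1.4 and 1.74 rad and linear speed of gouge below 0.02 m/s and not (contact force between gouge and the fingers above 0.05 N)), for 0.2 s.
2. the lid's narrow end has entered the ways: lid flat on the ledge, at least 30 mm in (z of lid in the frame of box between 0.044 and 0.052 m and y of lid in the frame of box between -0.009 and 0.009 m and angle between lid's own z axis and vertical below 0.06 rad and angle between the x axis of lid and the x axis of box, either way round below 0.08 rad and x of lid in the frame of box between -0.21 and -0.035 m), for 0.1 s.
At the end, for the whole second after the job is handed in: Gouge flat in the bay; lid flat in the ways on the ledge (underside 45.5 to 50.5 mm up), in line with the box within 0.03 rad, its origin 24 mm short to 26 mm past the box's, at rest and wedged: let go, its contact forces with the box still add up to over 12 N (its weight alone gives about 2) (z of gouge in the frame of box between 0 and 0.034 m and x of gouge in the frame of box between -0.098 and 0.057 m and y of gouge in the frame of box between -0.05 and 0.05 m and angle between gouge's own x axis and vertical between 1.4 and 1.74 rad and x of lid in the frame of box between -0.024 and 0.026 m and z of lid in the frame of box between 0.0455 and 0.0505 m and angle between the x axis of lid and the x axis of box, either way round below 0.03 rad and contact force between lid and box above 12 N and linear speed of lid below 0.01 m/s and linear speed of gouge below 0.02 m/s); the robot touches nothing.
It fails at once if the lid is rammed: it bears on one way with more than 36 N (contact force between lid and way above 36 N or contact force between lid and way2 above 36 N).
It fails at once if another thing on the table is pushed more than 30 mm from its place (distance of any of pouch, tub, tape, inkjar, glue, lino, brayer from where it was at the start of the episode above 0.03 m).
It also fails if it takes over 72 s, if anything falls off the work surface, if the arm or the gripper's body presses on something with over 40 N, if the wrist force passes 120 N, or if a joint passes its speed limit or range.

## Working session

There is one attempt and no reset: what is moved stays moved. The work goes in short steps, Python scripts to look and compute and a tool call to move; the robot and the scene stay as the last step left them, time stands still between calls to the robot, and variables do not carry over. Pictures are saved under pics/ and viewed, at most 10 in all, crops included, and the job is handed in when it is done.

Besides the shell and the picture viewer there is one more tool, called as name([rows], argument=value, ...), one row to a line, values as JSON. apply_moves: Moves the arm, as the interface text tells. Its arguments: {"type":"object","properties":{"moves":{"type":"array","items":{"type":"array","items":{"type":"array","items":{"type":"number"}}}}},"required":["moves"]}

```bash
ls; mkdir -p pics; cat > h.py <<'E'
import numpy as np, cv2, pickle
from bench import telemetry, snapshot, ticket, robot
def cam(s):
    f=s["image"].shape[0]/2/np.tan(np.radians(s["fovy"])/2)
    return np.array([[f,0,s["cx"]],[0,f,s["cy"]],[0,0,1.]]),np.array(s["D"],float),np.array(s["R"]),np.array(s["t"])
def grab(n,tag):
    s=snapshot(n); pickle.dump(s,open(f"pics/{tag}.pkl","wb")); cv2.imwrite(f"pics/{tag}.png",s["image"][:,:,::-1]); return s
def load(tag): return pickle.load(open(f"pics/{tag}.pkl","rb"))
def proj(s,P):
    K,D,R,t=cam(s); return cv2.projectPoints(np.array(P,float).reshape(-1,3),cv2.Rodrigues(R)[0],t,K,D)[0].reshape(-1,2)
def back(s,uv,z):
    K,D,R,t=cam(s); n=cv2.undistortPoints(np.array(uv,float).reshape(-1,1,2),K,D,None,None).reshape(-1,2)
    d=np.c_[n,np.ones(len(n))]@R; c=-R.T@t
    return c+d*((np.asarray(z)-c[2])/d[:,2])[:,None]
def crop(s,x0,y0,x1,y1,k,name):
    cv2.imwrite(f"pics/{name}.png",cv2.resize(s["image"][y0:y1,x0:x1,::-1],None,fx=k,fy=k,interpolation=cv2.INTER_CUBIC))
E
python3 - <<'E'
from h import *
a=grab("top","top0")["image"];b=grab("side","side0")["image"]
cv2.imwrite("pics/both.png",cv2.resize(a,(800,600),interpolation=cv2.INTER_CUBIC)[:,:,::-1])
print(telemetry.get_obs())
s=load("top0");print(s["fovy"],s["D"],-s["R"].T@s["t"],s["R"])
E
```

```text
pics
{'time': 0.1, 'joint_positions': array([ 1.19889169e+00,  8.78918681e-02,  1.37202398e+00,  3.60037329e-05,
        1.68361385e+00, -1.03108214e-01]), 'qvel': array([ 0.00058777, -0.0016107 , -0.00343102,  0.00036655, -0.00088424,
       -0.00038961]), 'joint_torque': array([ 1.68410847e-03, -3.41255021e+01, -3.03301227e+01,  7.19281984e-02,
        3.04826349e-02, -1.12386356e-04]), 'tool_pos': array([0.14603633, 0.53016863, 0.40365511]), 'ee_rot': array([-3.13966959e+00, -2.34963193e-04,  2.87280003e+00]), 'wrist_force': array([-0.61506414, -0.37030591,  0.26209435]), 'wrist_torque': array([-0.03995697,  0.01855136, -0.0325118 ]), 'finger_force': 0.0, 'width': 0.09408772035445541}
48.33877602639759 [-0.14768859  0.          0.          0.          0.        ] [0.46272684 0.00135836 1.16272602] [[-0.02617356 -0.99962538  0.00800294]
 [-0.99763998  0.02561155 -0.06370646]
 [ 0.06347762 -0.00965148 -0.99793659]]
```

View pics/both.png

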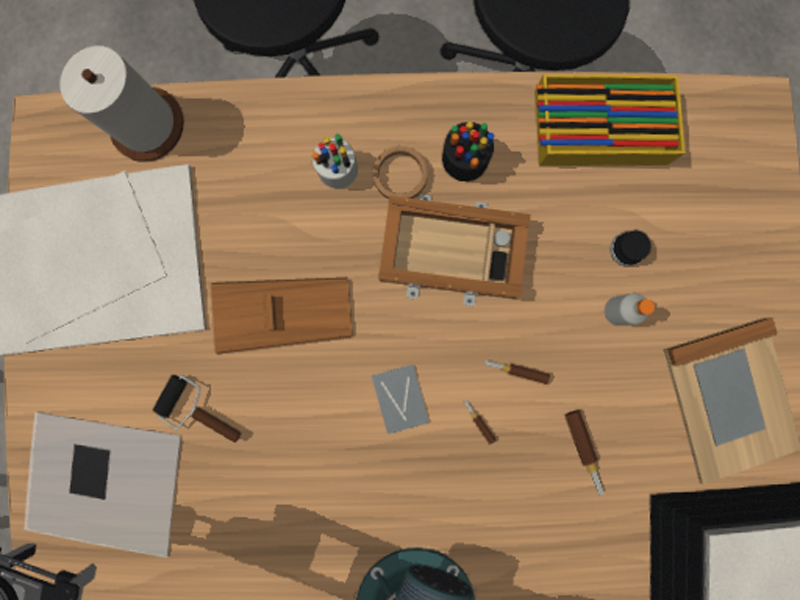

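View pics/side0.png

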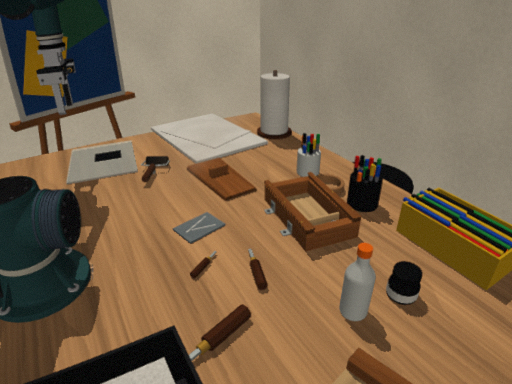

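The top view shows three possible gouges (800x600 picture): about 68 px long at (520,372), about 52 px at (480,422) and about 92 px at (586,452). At roughly 0.58 px/mm, the first fits 115 mm. I'll check it in a close crop and measure the box and lid from the same picture.

```bash
python3 - <<'E'
from h import *
s=load("top0");I=s["image"][:,:,::-1]
a=cv2.resize(I[120:232,130:345],None,fx=3.7,fy=3.7,interpolation=cv2.INTER_CUBIC)
b=cv2.resize(I[222:262,295:375],None,fx=4.5,fy=4.5,interpolation=cv2.INTER_CUBIC)
b=np.pad(b,((0,0),(0,a.shape[1]-b.shape[1]),(0,0)))
c=np.vstack([a,b]);print(a.shape,c.shape);cv2.imwrite("pics/c1.png",c)
for n,u in dict(A=[(485,362),(552,380)],B=[(465,402),(496,442)],C=[(571,411),(603,494)]).items():
    p=back(s,np.array(u)*.64,.01);print(n,p.round(3)[:,:2],np.linalg.norm(p[1]-p[0]))
E
```

```text
(414, 796, 3) (594, 796, 3)
A [[ 0.424 -0.131]
 [ 0.389 -0.247]] 0.12090756384692439
B [[ 0.356 -0.095]
 [ 0.285 -0.146]] 0.08749275551560196
C [[ 0.334 -0.279]
 [ 0.186 -0.332]] 0.15701170692157992
```

View pics/c1.png

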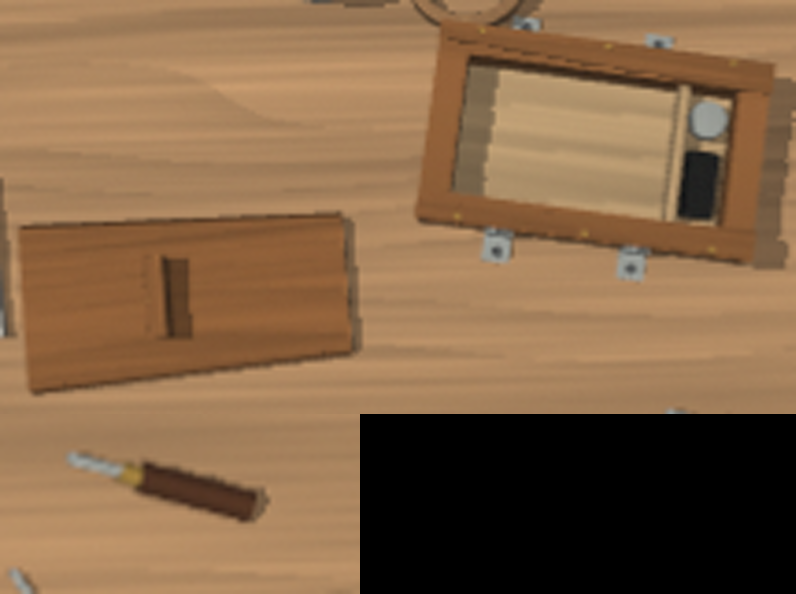

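Candidate A measures about 121 mm. Its 70 mm dark handle and 45 mm blade match, so A is the gouge; B is 87 mm and C is 157 mm. The narrow ends of the lid and the ways both point right in the picture. Next I'll fit the poses.

```bash
cat >> h.py <<'E'
def T(p,P):
    P=np.array(P,float); c,s=np.cos(p[2]),np.sin(p[2]); return np.c_[p[0]+c*P[:,0]-s*P[:,1],p[1]+s*P[:,0]+c*P[:,1],P[:,2]]
from scipy.optimize import least_squares
def fit(s,P,uv,x0):
    r=least_squares(lambda p:(proj(s,T(p,P))-uv).ravel(),x0,x_scale=[.01,.01,.1],loss="soft_l1"); return r.x,(proj(s,T(r.x,P))-uv).round(1)
E
python3 - <<'E'
from h import *
s=load("top0")
c=lambda a:np.array([130,120])+(np.array(a,float)+.5)/3.7-.5
boxP=[[-.12,.07,.06],[.12,.07,.06],[.12,-.07,.06],[-.12,-.07,.06],[-.098,.05,.048],[-.098,-.05,.048],[.098,.05,.048],[.098,-.05,.048]]
buv=c([(442,22),(775,65),(750,263),(417,222),(470,57),(452,190),(737,93),(720,235)])
b,r=fit(s,boxP,buv,[.63,-.1,-1.57]);print("box",b.round(4),r.tolist())
lidP=[[-.12,.0635,0],[.12,.053,0],[.12,-.053,0],[-.12,-.0635,0],[-.022,.03,.012],[-.022,-.03,.012]]
luv=c([(20,228),(342,213),(352,352),(32,392),(163,257),(168,337)])
l,r=fit(s,lidP[:4],luv[:4],[.55,.15,-1.57]);print("lid",l.round(4),r.tolist())
g=back(s,[(295+255/4.5,222+(507-414)/4.5),(295+69/4.5,222+(458-414)/4.5)],.01)
d=g[1]-g[0];print("gouge",g.round(4),np.linalg.norm(d),"yaw",np.arctan2(d[1],d[0]),"org",(g[0]+d/np.linalg.norm(d)*.055).round(4))
# overlay
gp=[*(g[0]+d/np.linalg.norm(d)*.055)[:2],np.arctan2(d[1],d[0])]
pullP=[[x,y,z] for z in(.012,.038) for x,y in((-.022,.03),(-.008,.03),(-.008,-.03),(-.022,-.03))]
np.savez("poses.npz",b=b,l=l,g=gp)
out=[]
for n,(x0,y0,x1,y1),k in(("top0",(130,120,345,260),3.7),("side0",(180,150,370,300),3.7)):
    s=load(n);im=cv2.resize(s["image"][y0:y1,x0:x1,::-1],None,fx=k,fy=k,interpolation=cv2.INTER_CUBIC)
    for p,P,col in((b,boxP,(0,255,0)),(l,lidP[:4]+pullP,(255,255,0)),(gp,[[-.055,0,.01],[.015,0,.01],[.06,0,.01]],(0,0,255))):
        for u in proj(s,T(p,P)): cv2.circle(im,tuple(int(v) for v in (u-[x0,y0]+.5)*k-.5),3,col,-1)
    cv2.imwrite(f"pics/o_{n}.png",im)
E
```

```text
box [ 0.618  -0.0807 -1.7298] [[-0.3, -0.0], [0.3, 0.7], [0.8, -0.1], [-0.9, -1.3], [-0.5, -0.0], [-0.8, 1.3], [0.7, 0.2], [0.8, -0.9]]
lid [ 0.5196  0.2218 -1.5112] [[0.2, -0.9], [-0.3, -0.6], [0.1, 0.6], [0.0, 0.8]]
gouge [[ 0.3906 -0.2426  0.01  ]
 [ 0.4235 -0.131   0.01  ]] 0.11635938723143799 yaw 1.2841205042449493 org [ 0.4061 -0.1899  0.01  ]
```

View pics/o_side0.png

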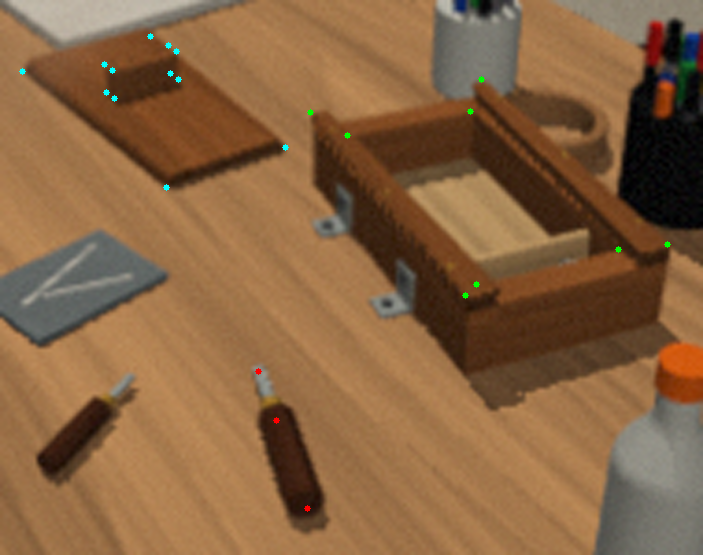

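The side view agrees with the fit to about 1 px (2 mm). Before planning the placement I'll check how close the pouch and tub stand to the gripper body.

```bash
python3 - <<'E'
from h import *
s=load("top0");z=np.load("poses.npz")
for n,u,r in(("pouch",(467,181),.042),("tub",(338,188),.036)):
    p=back(s,[np.array(u)*.64],0)[0];p[0]+=r
    b=z["b"];d=p[:2]-b[:2];c,q=np.cos(b[2]),np.sin(b[2]);print(n,p.round(3),"in box",(c*d[0]+q*d[1]).round(3),(-q*d[0]+c*d[1]).round(3))
g=z["g"];o=telemetry.get_obs();y=o["ee_rot"][2];tp=np.array(g[:2])+np.array([np.cos(g[2]),np.sin(g[2])])*-.012
def rel(t,yaw,z):
    d=np.r_[t,z]-o["tool_pos"];return np.array([np.cos(y)*d[0]+np.sin(y)*d[1],np.sin(y)*d[0]-np.cos(y)*d[1],-d[2]])/.05,np.degrees(y-yaw)/10
print(tp,rel(tp,g[2],.30))
E
```

```text
pouch [ 0.786 -0.111  0.   ] in box 0.004 0.17
tub [0.773 0.118 0.   ] in box -0.22 0.121
[ 0.40274213 -0.20139292] (array([ -8.83534241, -12.74240136,   2.0731023 ]), np.float64(9.102463166967985))
```

apply_moves([
  [[-0.88,-1.27,0.2,0.91,0],[-1.77,-2.55,0.4,1.82,0],[-2.65,-3.82,0.6,2.73,0],[-3.53,-5.1,0.8,3.64,0],[-4.42,-6.37,1.0,4.55,0],[-5.3,-7.65,1.2,5.46,0],[-6.18,-8.92,1.4,6.37,0],[-7.07,-10.19,1.6,7.28,0],[-7.95,-11.47,1.8,8.19,0],[-8.84,-12.74,2.07,9.1,0]],
])

```text
time: 1.35
tool_pos: [0.3512, -0.0566, 0.3235]
ee_rot: [3.14, -0.001, 1.278]
wrist_force: [-0.0, 1.0, 0.8]
width: 0.094
finger_force: 0.0
```

apply_moves([
  [[0,0,0,0,0],[0,0,0,0,0]],
])

```text
time: 1.6
tool_pos: [0.3511, -0.0544, 0.3233]
ee_rot: [-3.14, -0.001, 1.284]
wrist_force: [0.7, -0.2, -1.0]
width: 0.0942
finger_force: 0.0
```

```bash
cat >> h.py <<'E'
def rel(t,yaw,z,p=None,y=None):
    o=telemetry.get_obs(); p=o["tool_pos"] if p is None else p; y=o["ee_rot"][2] if y is None else y
    d=np.r_[t[:2],z]-p; w=(y-yaw+np.pi)%(2*np.pi)-np.pi
    return (np.array([np.cos(y)*d[0]+np.sin(y)*d[1],np.sin(y)*d[0]-np.cos(y)*d[1],-d[2]])/.05).round(2),np.degrees(w).round(1)/10
E
python3 - <<'E'
from h import *
z=np.load("poses.npz");g=z["g"]
o=telemetry.get_obs();print({k:np.round(o[k],4).tolist() for k in("time","tool_pos","ee_rot","joint_positions","wrist_force")})
tp=np.array(g[:2])+np.array([np.cos(g[2]),np.sin(g[2])])*-.012
print(rel(tp,g[2],.202))
grab("wrist","w0")
E
```

```text
{'time': 1.6, 'tool_pos': [0.3511, -0.0544, 0.3233], 'ee_rot': [-3.1401, -0.0007, 1.2844], 'joint_positions': [-0.3141, -0.3376, 1.91, 0.0007, 1.5707, -0.0277], 'wrist_force': [0.7441, -0.1776, -1.0359]}
(array([-2.53,  1.82,  2.43]), np.float64(0.0))
```

View pics/w0.png

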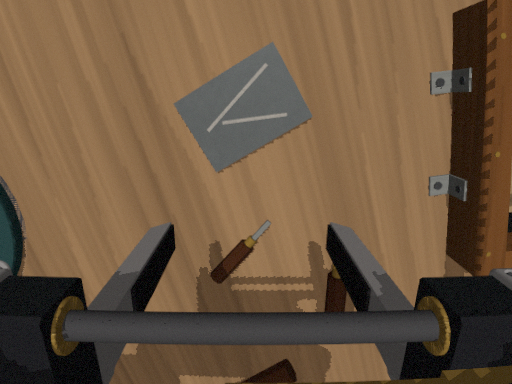

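The wrist view shows the small gouge at (240,250), with the target under the right finger at (335,290), because the row speed cap stopped the last move short. I'll continue over the target and descend.

apply_moves([
  [[-0.9,0.65,0.3,0,0],[-1.8,1.3,0.6,0,0],[-2.53,1.82,1.0,0,0],[-2.53,1.82,1.2,0,0],[-2.53,1.82,1.4,0,0],[-2.53,1.82,1.4,0,0]],
])

```text
time: 2.4
tool_pos: [0.4026, -0.1996, 0.2532]
ee_rot: [-3.14, -0.001, 1.288]
wrist_force: [0.6, 0.3, -0.6]
width: 0.0939
finger_force: 0.0
```

```bash
python3 - <<'E'
from h import *
z=np.load("poses.npz");g=z["g"]
o=telemetry.get_obs()
tp=np.array(g[:2])+np.array([np.cos(g[2]),np.sin(g[2])])*-.012
print(rel(tp,g[2],.202))
grab("wrist","w1")
E
```

```text
(array([-0.03,  0.01,  1.02]), np.float64(0.02))
```

View pics/w1.png

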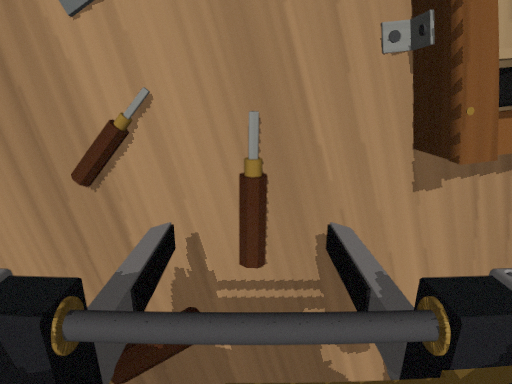

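The wrist view shows the target gouge centred and aligned between the fingers, with its handle at column 253 and rows 175-265. I'll descend and grip it.

apply_moves([
  [[-0.03,0,0.4,0,0],[-0.03,0,0.8,0,0],[-0.03,0,1.02,0,0],[-0.03,0,1.02,0,0.5],[-0.03,0,1.02,0,1],[-0.03,0,1.02,0,1],[-0.03,0,1.02,0,1],[-0.03,0,1.02,0,1]],
])

```text
time: 3.45
tool_pos: [0.4025, -0.2031, 0.203]
ee_rot: [3.141, 0.0, 1.284]
wrist_force: [1.1, -0.1, -0.5]
width: 0.0476
finger_force: 0.0
```

```bash
python3 - <<'E'
from h import *
z=np.load("poses.npz");b=z["b"]
o=telemetry.get_obs();print(o["width"],o["finger_force"])
# gouge x = -box x; gouge origin box x=-.025, grasp at gouge -.012 -> box x -.013
t=T(b,[[-.013,0,0]])[0];print(t,rel(t,b[2]+np.pi,.32))
E
```

```text
0.04761482752806741 0.0
[ 0.62006379 -0.06783849  0.        ] (array([ 3.82,  3.41, -2.34]), np.float64(-0.73))
```

apply_moves([
  [[0,0,0,0,1],[0,0,0,0,1],[0,0,0,0,1],[0,0,0,0,1],[0,0,-0.5,0,1],[0,0,-1.4,0,1],[0,0,-2.34,0,1],[0,0,-2.34,0,1]],
])

```text
time: 4.45
tool_pos: [0.4034, -0.2036, 0.3242]
ee_rot: [3.133, 0.003, 1.285]
wrist_force: [-0.3, 0.8, -0.9]
width: 0.0194
finger_force: 30.0
```

apply_moves([
  [[0.8,0.7,0,-0.2,1],[1.6,1.4,0,-0.4,1],[2.4,2.1,0,-0.6,1],[3.2,2.8,0,-0.73,1],[3.82,3.41,0,-0.73,1],[3.82,3.41,0,-0.73,1],[3.82,3.41,0,-0.73,1]],
])

```text
time: 5.32
tool_pos: [0.6194, -0.0681, 0.3179]
ee_rot: [-3.138, 0.0, 1.412]
wrist_force: [0.0, 0.4, -0.8]
width: 0.0195
finger_force: 30.0
```

```bash
python3 - <<'E'
from h import *
z=np.load("poses.npz");b=z["b"]
t=T(b,[[-.013,0,0]])[0];print(t,rel(t,b[2]+np.pi,.212))
grab("wrist","w2")
E
```

```text
[ 0.62006379 -0.06783849  0.        ] (array([0.01, 0.01, 2.12]), np.float64(0.0))
```

View pics/w2.png

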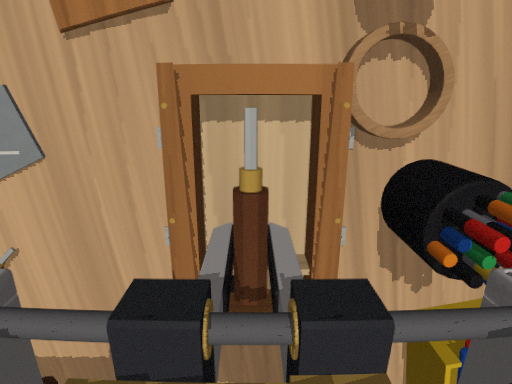

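The wrist view shows the gouge in line with the box and inside the bay opening: blade tip at (250,110), mouth wall at rows 65-93, and the partition behind. I'll lower it, open partway and rise.

apply_moves([
  [[0,0,0.8,0,1],[0,0,1.5,0,1],[0,0,1.9,0,1],[0,0,2.1,0,1],[0,0,2.12,0,1],[0,0,2.12,0,0.9],[0,0,2.12,0,0.7],[0,0,2.12,0,0.6],[0,0,2.12,0,0.6],[0,0,2.12,0,0.6]],
])

```text
time: 6.62
tool_pos: [0.62, -0.0679, 0.2139]
ee_rot: [3.141, -0.0, 1.412]
wrist_force: [0.2, -0.4, -0.4]
width: 0.0377
finger_force: 0.0
```

apply_moves([
  [[0,0,-0.3,0,0.6],[0,0,-1.0,0,0.6],[0,0,-2.0,0,0.6],[0,0,-2.4,0,0.2],[0,0,-2.4,0,0],[0,0,-2.4,0,0]],
])

```text
time: 7.38
tool_pos: [0.6197, -0.0678, 0.3328]
ee_rot: [-3.14, -0.0, 1.412]
wrist_force: [0.1, 0.0, 0.3]
width: 0.0641
finger_force: 0.0
```

```bash
python3 - <<'E'
from h import *
z=np.load("poses.npz");b=z["b"];l=z["l"];o=telemetry.get_obs();print(o["time"],o["width"],o["joint_positions"].round(2),o["tool_pos"])
t=T(l,[[-.015,0,0]])[0];print(t,rel(t,l[2]+np.pi/2,.32),rel(t,l[2]-np.pi/2,.32))
s=grab("wrist","w3")
W=load("w2");a=W["image"][40:230,140:370,::-1];a=cv2.resize(a,None,fx=3,fy=3,interpolation=cv2.INTER_CUBIC);cv2.imwrite("pics/c2.png",a)
# box from w3: what the present fit predicts
P=[[-.12,.07,.06],[-.12,-.07,.06],[-.098,.05,.048],[-.098,-.05,.048],[-.12,.058,.06],[-.12,-.058,.06]]
print(proj(W,T(b,P)).round(1).tolist())
im=cv2.resize(s["image"][0:290,100:420,::-1],None,fx=2,fy=2,interpolation=cv2.INTER_CUBIC)
cv2.imwrite("pics/c3.png",im);print(proj(s,T(b,P)).round(1).tolist())
E
```

```text
7.375 0.0641228490084808 [-0.2   0.27  1.3   0.    1.57 -0.04] [ 0.619658   -0.06784813  0.33279215]
[0.5186979  0.23673392 0.        ] (array([ 5.7 , -2.96,  0.26]), np.float64(7.75)) (array([ 5.7 , -2.96,  0.26]), np.float64(-10.25))
[[351.5, 63.4], [154.1, 63.7], [318.6, 95.3], [186.8, 95.5], [334.7, 63.2], [170.8, 63.4]]
[[344.4, 66.1], [158.9, 66.4], [313.8, 96.0], [189.5, 96.2], [328.6, 65.9], [174.6, 66.1]]
```

View pics/c3.png

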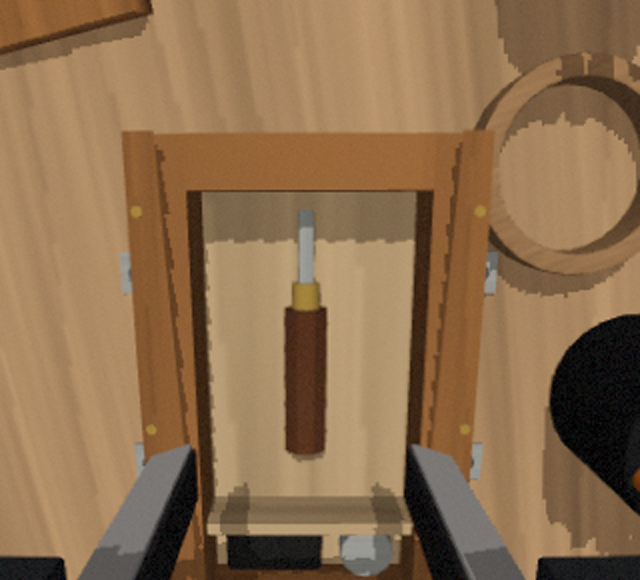

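The crop shows the gouge flat and free in the bay, with its handle at (305,380) and blade tip at (305,212). The lid comes next. I'll grip the pull across its 14 mm so the pads square up the yaw.

apply_moves([
  [[0.7,-0.3,0,-1.03,0],[1.4,-0.7,0,-2.05,0],[2.1,-1.1,0,-3.08,0],[2.8,-1.5,0,-4.1,0],[3.5,-1.8,0,-5.13,0],[4.2,-2.2,0,-6.15,0],[4.9,-2.6,0,-7.18,0],[5.7,-2.96,0.1,-8.2,0],[5.7,-2.96,0.2,-9.23,0],[5.7,-2.96,0.26,-10.25,0]],
])

```text
time: 8.68
tool_pos: [0.5181, 0.2376, 0.3183]
ee_rot: [-3.14, -0.004, -3.075]
wrist_force: [-0.2, -0.6, 0.2]
width: 0.094
finger_force: 0.0
```

apply_moves([
  [[0,0,0,0,0],[0,0,0,0,0]],
])

```text
time: 8.93
tool_pos: [0.5188, 0.2368, 0.3199]
ee_rot: [-3.141, -0.002, -3.085]
wrist_force: [1.1, 0.8, 0.3]
width: 0.0939
finger_force: 0.0
```

```bash
python3 - <<'E'
from h import *
z=np.load("poses.npz");l=z["l"];o=telemetry.get_obs();print(o["time"],o["width"],o["joint_positions"].round(2),o["tool_pos"],o["ee_rot"])
t=T(l,[[-.015,0,0]])[0];print(t,rel(t,l[2]-np.pi/2,.214))
s=grab("wrist","w4");P=[[-.12,.0635,0],[.12,.053,0],[.12,-.053,0],[-.12,-.0635,0]]+[[x,y,.038] for x,y in((-.022,.03),(-.008,.03),(-.008,-.03),(-.022,-.03))]
im=s["image"][:,:,::-1].copy()
for u in proj(s,T(l,P)): cv2.circle(im,tuple(int(v) for v in u.round()),2,(255,255,0),-1)
print((-s["R"].T@s["t"]).round(3))
cv2.imwrite("pics/c4.png",cv2.resize(im,(768,576)))
E
```

```text
8.925 0.09391544306145742 [ 0.33  0.16  1.45  0.    1.53 -1.3 ] [0.51883239 0.23675294 0.31990912] [-3.14129551e+00 -1.53720036e-03 -3.08503782e+00]
[0.5186979  0.23673392 0.        ] (array([ 0.  , -0.  ,  2.12]), np.float64(-0.02))
[0.438 0.233 0.299]
```

View pics/c4.png

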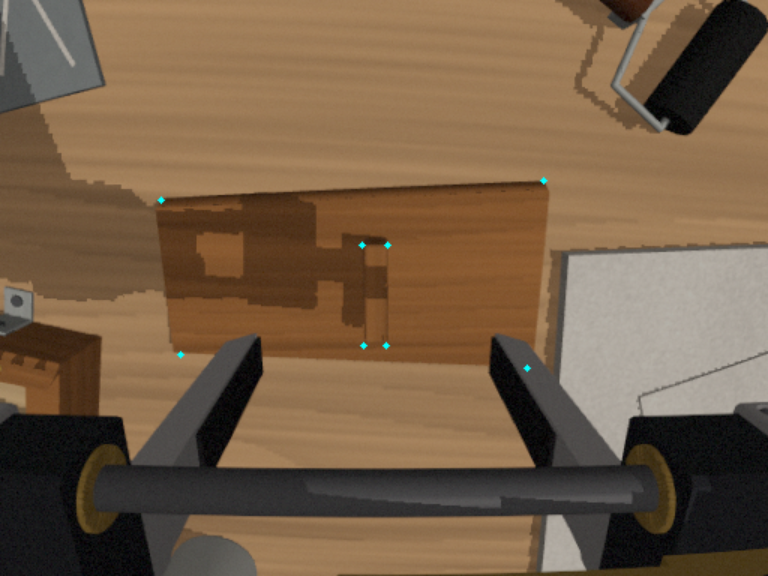

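The wrist view matches the fitted lid within about 2 px: nose corners at (160,200) and (180,355), pull at (362-388, 245-346). The orientation is also right, with the nose towards the box. I'll descend, grip and lift.

apply_moves([
  [[0,0,0.8,0,0.3],[0,0,1.5,0,0.4],[0,0,1.9,0,0.5],[0,0,2.1,0,0.6],[0,0,2.1,0,0.8],[0,0,2.1,0,1],[0,0,2.1,0,1],[0,0,2.1,0,1],[0,0,2.1,0,1],[0,0,2.1,0,1]],
])

```text
time: 10.22
tool_pos: [0.5191, 0.2369, 0.2164]
ee_rot: [3.141, 0.001, -3.082]
wrist_force: [-1.1, -0.5, 3.5]
width: 0.0136
finger_force: 30.0
```

apply_moves([
  [[0,0,0,0,1],[0,0,0,0,1],[0,0,0,0,1]],
])

```text
time: 10.6
tool_pos: [0.5191, 0.237, 0.2164]
ee_rot: [3.141, 0.001, -3.082]
wrist_force: [-0.7, -2.0, 4.1]
width: 0.0136
finger_force: 30.0
```

```bash
python3 - <<'E'
from h import *
z=np.load("poses.npz");b=z["b"];l=z["l"]
s=load("w3");print("gouge pred",proj(s,T([.6199,-.0678,b[2]+np.pi],[[-.043,0,.028],[.027,0,.028],[.072,0,.02]])).round(1),"seen 252.5,227 / ~253,153 / 253,105")
o=telemetry.get_obs();p,y=o["tool_pos"],o["ee_rot"][2]
for n,x in(("pre",-.27),("in",-.20),("rel",-.06)):
    t=T(b,[[x-.015,.001,0]])[0];print(n,t.round(4),rel(t,b[2]-np.pi/2,.268,))
E
```

```text
gouge pred [[251.4 233.3]
 [251.4 162.2]
 [251.4 111.2]] seen 252.5,227 / ~253,153 / 253,105
pre [0.6641 0.2006 0.    ] (array([-2.85, -0.9 , -1.03]), np.float64(1.25))
in [0.653  0.1315 0.    ] (array([-2.55, -2.27, -1.03]), np.float64(1.25))
rel [ 0.6309 -0.0068  0.    ] (array([-1.94, -5.  , -1.03]), np.float64(1.25))
```

apply_moves([
  [[0,0,-0.4,0,1],[0,0,-1.0,0,1],[-0.3,-0.1,-1.5,0.1,1],[-0.9,-0.3,-1.7,0.4,1],[-1.5,-0.5,-1.7,0.7,1],[-2.1,-0.7,-1.7,1.0,1],[-2.6,-0.85,-1.7,1.25,1],[-2.85,-0.9,-1.7,1.25,1],[-2.85,-0.9,-1.7,1.25,1],[-2.85,-0.9,-1.7,1.25,1]],
])

```text
time: 11.85
tool_pos: [0.6631, 0.2009, 0.3003]
ee_rot: [-3.142, -0.001, 2.984]
wrist_force: [-0.2, 0.2, -1.0]
width: 0.0137
finger_force: 30.0
```

```bash
python3 - <<'E'
from h import *
z=np.load("poses.npz");b=z["b"]
o=telemetry.get_obs();print({k:np.round(o[k],4).tolist() for k in("time","tool_pos","ee_rot","wrist_force","wrist_torque","width")})
for x,zz in((-.27,.268),(-.20,.268),(-.2,.265),(-.06,.265)):
    t=T(b,[[x-.015,.001,0]])[0];print(x,rel(t,b[2]-np.pi/2,zz))
grab("side","s1")
s=grab("top","t1");im=cv2.resize(s["image"][100:230,140:350,::-1],None,fx=3.7,fy=3.7,interpolation=cv2.INTER_CUBIC)
q=load("s1")["image"][130:260,160:370,::-1];q=cv2.resize(q,None,fx=3.7,fy=3.7,interpolation=cv2.INTER_CUBIC)
cv2.imwrite("pics/c5.png",cv2.resize(np.vstack([im,q]),(484,600),interpolation=cv2.INTER_AREA))
E
```

```text
{'time': 11.85, 'tool_pos': [0.6631, 0.2009, 0.3003], 'ee_rot': [-3.1415, -0.0014, 2.9837], 'wrist_force': [-0.2185, 0.1687, -1.0168], 'wrist_torque': [0.0124, 0.0584, -0.0418], 'width': 0.0137}
-0.27 (array([-0.02, -0.  ,  0.65]), np.float64(0.01))
-0.2 (array([-0.02, -1.4 ,  0.65]), np.float64(0.01))
-0.2 (array([-0.02, -1.4 ,  0.71]), np.float64(0.01))
-0.06 (array([-0.02, -4.2 ,  0.71]), np.float64(0.01))
```

View pics/c5.png

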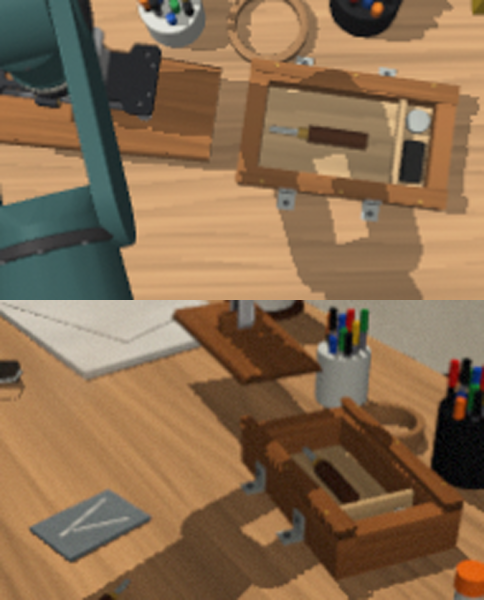

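The lid is held level and in line. Its nose is about 30 mm short of the mouth, at (215,110) in the top half, and the gouge is still flat in the bay. I'll lower it and enter the mouth.

apply_moves([
  [[-0.02,0,0.4,0,1],[-0.02,0,0.63,0,1],[-0.02,-0.3,0.65,0,1],[-0.02,-0.6,0.65,0,1],[-0.02,-0.9,0.65,0,1],[-0.02,-1.2,0.65,0,1],[-0.02,-1.4,0.65,0,1],[-0.02,-1.4,0.65,0,1]],
])

```text
time: 12.95
tool_pos: [0.6537, 0.1302, 0.2686]
ee_rot: [3.141, 0.0, 2.981]
wrist_force: [-0.5, 0.5, -1.6]
width: 0.0137
finger_force: 30.0
```

apply_moves([
  [[0,0,0.02,0,1],[0,0,0.04,0,1],[0,0,0.04,0,1]],
])

```text
time: 13.32
tool_pos: [0.6537, 0.1317, 0.2659]
ee_rot: [3.142, -0.0, 2.983]
wrist_force: [0.3, 0.2, -1.3]
width: 0.0133
finger_force: 30.0
```

apply_moves([
  [[0,0,0.02,0,1],[0,0,0.03,0,1],[0,-0.2,0.03,0,1],[0,-0.4,0.03,0,1],[0,-0.6,0.03,0,1],[0,-0.8,0.03,0,1],[0,-1.0,0.03,0,1],[0,-1.0,0.03,0,1]],
])

```text
time: 14.32
tool_pos: [0.6457, 0.0808, 0.2648]
ee_rot: [3.142, -0.0, 2.981]
wrist_force: [0.7, 0.5, -1.3]
width: 0.0137
finger_force: 30.0
```

```bash
cat >> h.py <<'E'
def st():
    b=np.load("poses.npz")["b"];o=telemetry.get_obs();c,s=np.cos(b[2]),np.sin(b[2]);d=o["tool_pos"][:2]-b[:2];f=o["wrist_force"]
    print(round(o["time"],2),"box x,y",(c*d[0]+s*d[1]).round(4),(-s*d[0]+c*d[1]).round(4),"z",o["tool_pos"][2].round(4),"yaw err",(o["ee_rot"][2]-b[2]-3*np.pi/2+np.pi)%(2*np.pi)-np.pi,"F box",(c*f[0]+s*f[1]).round(2),(-s*f[0]+c*f[1]).round(2),f[2].round(2),"tq",o["wrist_torque"].round(2),"w",o["width"].round(4),o["finger_force"])
E
python3 -c "
from h import *
st()"
```

```text
Traceback (most recent call last):
  File "h.py", line 28, in st
    print(round(o["time"],2),"box x,y",(c*d[0]+s*d[1]).round(4),(-s*d[0]+c*d[1]).round(4),"z",o["tool_pos"][2].round(4),"yaw err",(o["ee_rot"][2]-b[2]-3*np.pi/2+np.pi)%(2*np.pi)-np.pi,"F box",(c*f[0]+s*f[1]).round(2),(-s*f[0]+c*f[1]).round(2),f[2].round(2),"tq",o["wrist_torque"].round(2),"w",o["width"].round(4),o["finger_force"])
                                                                                                                                                                                                                                                                                                     ^^^^^^^^^^^^^^^^
AttributeError: 'float' object has no attribute 'round'
```

apply_moves([
  [[0,0,0.01,0,1],[0,0,0.02,0,1],[0,-0.2,0.02,0,1],[0,-0.4,0.02,0,1],[0,-0.6,0.02,0,1],[0,-0.8,0.02,0,1],[0,-1.0,0.02,0,1],[0,-1.0,0.02,0,1]],
])

```text
time: 15.32
tool_pos: [0.6379, 0.031, 0.2644]
ee_rot: [-3.14, 0.001, 2.981]
wrist_force: [0.2, -2.5, 4.8]
width: 0.014
finger_force: 30.0
```

```bash
sed -i 's/o\["width"\].round(4)/round(o["width"],4)/' h.py
python3 -c "
from h import *
st()"
```

```text
15.32 box x,y -0.1134 0.002 z 0.2644 yaw err -0.0011428083641114029 F box 2.39 0.59 4.81 tq [-0.23  0.03  0.01] w 0.014 30.000590085983276
```

apply_moves([
  [[0.01,-0.2,-0.01,0,1],[0.02,-0.4,-0.01,0,1],[0.02,-0.6,-0.01,0,1],[0.02,-0.7,-0.01,0,1],[0.02,-0.7,-0.01,0,1]],
])

```text
time: 15.95
tool_pos: [0.6313, -0.0028, 0.2644]
ee_rot: [-3.14, 0.0, 2.982]
wrist_force: [0.2, -0.2, 5.4]
width: 0.0139
finger_force: 30.0
```

```bash
python3 -c "
from h import *
st()"
```

```text
15.95 box x,y -0.079 0.0008 z 0.2644 yaw err -0.0005738899520242313 F box 0.14 0.22 5.4 tq [ 0.1  -0.   -0.01] w 0.0139 30.002358555793762
```

apply_moves([
  [[0,0,0,0,0.85],[0,0,0,0,0.78],[0,0,-0.05,0,0.75],[0,0,-0.08,0,0.75],[0,0,-0.08,0,0.75]],
])

```text
time: 16.58
tool_pos: [0.6314, -0.002, 0.2681]
ee_rot: [-3.141, -0.0, 2.983]
wrist_force: [0.1, 0.8, -0.3]
width: 0.0232
finger_force: 0.0
```

```bash
python3 -c "
from h import *
st()"
```

```text
16.57 box x,y -0.0798 0.0007 z 0.2681 yaw err 0.00027635137868387005 F box -0.77 -0.02 -0.25 tq [ 0.05 -0.02 -0.07] w 0.0232 0.0
```

apply_moves([
  [[0,-0.15,0,0,0.75],[0,-0.3,0,0,0.75],[0,-0.45,0,0,0.75],[0,-0.6,0,0,0.75],[0,-0.72,0,0,0.75],[0,-0.82,0,0,0.75],[0,-0.86,0,0,0.75]],
])

```text
time: 17.45
tool_pos: [0.6245, -0.0448, 0.2682]
ee_rot: [3.141, -0.0, 2.982]
wrist_force: [0.3, 0.5, -0.4]
width: 0.0235
finger_force: 0.3
```

```bash
python3 -c "
from h import *
st()"
```

```text
17.45 box x,y -0.0365 0.0008 z 0.2682 yaw err -0.00015056855206641018 F box -0.56 0.21 -0.45 tq [ 0.11 -0.    0.04] w 0.0235 0.3307401482015848
```

apply_moves([
  [[0,-0.01,0,0,0.75],[0,-0.02,0,0,0.75],[0,-0.03,0,0,0.75],[0,-0.04,0,0,0.75],[0,-0.05,0,0,0.75],[0,-0.06,0,0,0.75]],
])

```text
time: 18.2
tool_pos: [0.6241, -0.0474, 0.2683]
ee_rot: [3.141, 0.0, 2.983]
wrist_force: [-0.3, 0.6, 0.0]
width: 0.0237
finger_force: 0.4
```

apply_moves([
  [[0,-0.01,0,0,0.75],[0,-0.02,0,0,0.75],[0,-0.03,0,0,0.75],[0,-0.04,0,0,0.75],[0,-0.05,0,0,0.75],[0,-0.06,0,0,0.75]],
])

```text
time: 18.95
tool_pos: [0.6237, -0.0503, 0.2683]
ee_rot: [3.141, 0.0, 2.983]
wrist_force: [1.2, 1.0, -1.1]
width: 0.0233
finger_force: 0.7
```

apply_moves([
  [[0,-0.01,0,0,0.75],[0,-0.02,0,0,0.75],[0,-0.03,0,0,0.75],[0,-0.04,0,0,0.75],[0,-0.05,0,0,0.75],[0,-0.06,0,0,0.75]],
])

```text
time: 19.7
tool_pos: [0.6232, -0.0533, 0.2683]
ee_rot: [3.141, 0.0, 2.983]
wrist_force: [2.4, 1.2, -1.0]
width: 0.0234
finger_force: 1.0
```

apply_moves([
  [[0,-0.01,0,0,0.75],[0,-0.02,0,0,0.75],[0,-0.03,0,0,0.75],[0,-0.04,0,0,0.75],[0,-0.05,0,0,0.75],[0,-0.06,0,0,0.75]],
])

```text
time: 20.45
tool_pos: [0.6228, -0.0562, 0.2683]
ee_rot: [3.141, 0.001, 2.983]
wrist_force: [2.9, 2.5, -0.0]
width: 0.0236
finger_force: 1.5
```

apply_moves([
  [[-0.01,-0.01,0,0,0.75],[-0.02,-0.02,0,0,0.75],[-0.02,-0.03,0,0,0.75],[-0.02,-0.04,0,0,0.75],[-0.02,-0.05,0,0,0.75]],
])

```text
time: 21.08
tool_pos: [0.6232, -0.059, 0.2681]
ee_rot: [-3.141, -0.0, 2.983]
wrist_force: [-0.3, 0.9, 0.7]
width: 0.0236
finger_force: 0.7
```

```bash
python3 -c "
from h import *
st()"
```

```text
21.07 box x,y -0.0222 0.0017 z 0.2681 yaw err 0.000101074437228732 F box -0.81 -0.38 0.7 tq [0.33 0.01 0.07] w 0.0236 0.693340077996254
```

apply_moves([
  [[0,-0.01,0,0,0.75],[0,-0.02,0,0,0.75],[0,-0.03,0,0,0.75],[0,-0.04,0,0,0.75],[0,-0.05,0,0,0.75],[0,-0.06,0,0,0.75]],
])

```text
time: 21.82
tool_pos: [0.6228, -0.0619, 0.2682]
ee_rot: [3.142, -0.0, 2.983]
wrist_force: [-0.2, 0.8, -0.2]
width: 0.0233
finger_force: 0.5
```

apply_moves([
  [[0,-0.01,0,0,0.75],[0,-0.02,0,0,0.75],[0,-0.03,0,0,0.75],[0,-0.04,0,0,0.75],[0,-0.05,0,0,0.75],[0,-0.06,0,0,0.75]],
])

```text
time: 22.58
tool_pos: [0.6223, -0.0649, 0.2682]
ee_rot: [-3.142, -0.0, 2.983]
wrist_force: [-0.1, 0.4, 0.3]
width: 0.0235
finger_force: 0.4
```

apply_moves([
  [[0,-0.01,0,0,0.75],[0,-0.02,0,0,0.75],[0,-0.03,0,0,0.75],[0,-0.04,0,0,0.75],[0,-0.05,0,0,0.75],[0,-0.06,0,0,0.75]],
])

```text
time: 23.32
tool_pos: [0.6219, -0.0678, 0.2682]
ee_rot: [3.142, 0.0, 2.983]
wrist_force: [0.9, 0.3, -0.6]
width: 0.0236
finger_force: 0.3
```

apply_moves([
  [[0,-0.01,0,0,0.75],[0,-0.02,0,0,0.75],[0,-0.03,0,0,0.75],[0,-0.04,0,0,0.75],[0,-0.05,0,0,0.75],[0,-0.06,0,0,0.75]],
])

```text
time: 24.08
tool_pos: [0.6214, -0.0708, 0.2683]
ee_rot: [3.142, 0.0, 2.983]
wrist_force: [0.4, 0.8, 0.4]
width: 0.0232
finger_force: 0.4
```

apply_moves([
  [[0,-0.01,0,0,0.75],[0,-0.02,0,0,0.75],[0,-0.03,0,0,0.75],[0,-0.04,0,0,0.75],[0,-0.05,0,0,0.75],[0,-0.06,0,0,0.75]],
])

```text
time: 24.82
tool_pos: [0.6209, -0.0737, 0.2682]
ee_rot: [3.141, 0.0, 2.983]
wrist_force: [1.3, 0.5, -0.8]
width: 0.023
finger_force: 0.5
```

apply_moves([
  [[0,-0.01,0,0,0.75],[0,-0.02,0,0,0.75],[0,-0.03,0,0,0.75],[0,-0.04,0,0,0.75],[0,-0.05,0,0,0.75],[0,-0.06,0,0,0.75]],
])

```text
time: 25.58
tool_pos: [0.6205, -0.0767, 0.2683]
ee_rot: [3.141, 0.0, 2.983]
wrist_force: [1.7, 1.4, -0.0]
width: 0.0237
finger_force: 0.8
```

apply_moves([
  [[-0.005,-0.01,0,0,0.75],[-0.01,-0.02,0,0,0.75],[-0.01,-0.03,0,0,0.75],[-0.01,-0.04,0,0,0.75],[-0.01,-0.05,0,0,0.75]],
])

```text
time: 26.2
tool_pos: [0.6205, -0.0793, 0.2683]
ee_rot: [3.142, -0.0, 2.983]
wrist_force: [-0.2, 1.4, 0.7]
width: 0.0237
finger_force: 0.6
```

```bash
python3 -c "
from h import *
st()"
```

```text
26.2 box x,y -0.0018 0.0022 z 0.2683 yaw err 0.00014869241401882505 F box -1.34 -0.46 0.73 tq [ 0.17  0.04 -0.01] w 0.0237 0.5774091370403767
```

apply_moves([
  [[0,-0.01,0,0,0.75],[0,-0.02,0,0,0.75],[0,-0.03,0,0,0.75],[0,-0.04,0,0,0.75],[0,-0.05,0,0,0.75],[0,-0.06,0,0,0.75]],
])

```text
time: 26.95
tool_pos: [0.6201, -0.0822, 0.2683]
ee_rot: [3.141, 0.0, 2.983]
wrist_force: [0.2, 1.2, 0.8]
width: 0.0239
finger_force: 0.7
```

apply_moves([
  [[0,-0.01,0,0,0.75],[0,-0.02,0,0,0.75],[0,-0.03,0,0,0.75],[0,-0.04,0,0,0.75],[0,-0.05,0,0,0.75]],
])

```text
time: 27.58
tool_pos: [0.6197, -0.0847, 0.2683]
ee_rot: [3.141, 0.0, 2.983]
wrist_force: [0.9, 2.3, 1.3]
width: 0.0235
finger_force: 0.8
```

apply_moves([
  [[0,-0.01,0,0,0.75],[0,-0.02,0,0,0.75],[0,-0.03,0,0,0.75],[0,-0.04,0,0,0.75],[0,-0.04,0,0,0.75]],
])

```text
time: 28.2
tool_pos: [0.6194, -0.0866, 0.2683]
ee_rot: [3.141, 0.0, 2.983]
wrist_force: [0.8, 2.3, 1.2]
width: 0.0233
finger_force: 0.9
```

```bash
python3 -c "
from h import *
st()"
```

```text
28.2 box x,y 0.0057 0.0023 z 0.2683 yaw err 0.00013597319920855 F box -2.36 0.41 1.22 tq [ 0.31 -0.19  0.05] w 0.0233 0.9421862661838531
```

apply_moves([
  [[0,-0.01,0,0,0.75],[0,-0.02,0,0,0.75],[0,-0.03,0,0,0.75],[0,-0.04,0,0,0.75],[0,-0.04,0,0,0.75]],
])

```text
time: 28.82
tool_pos: [0.6191, -0.0886, 0.2683]
ee_rot: [3.141, 0.0, 2.983]
wrist_force: [1.6, 1.9, 0.8]
width: 0.0237
finger_force: 1.3
```

apply_moves([
  [[0,-0.01,0,0,0.75],[0,-0.02,0,0,0.75],[0,-0.03,0,0,0.75],[0,-0.03,0,0,0.75]],
])

```text
time: 29.32
tool_pos: [0.619, -0.0892, 0.2683]
ee_rot: [3.139, 0.001, 2.983]
wrist_force: [3.3, 5.5, 0.0]
width: 0.0238
finger_force: 2.9
```

```bash
python3 - <<'E'
from h import *
st()
s=grab("top","t2");b=np.load("poses.npz")["b"]
for x in(.01,.02):print(x,proj(s,T(b,[[x+.12,0,.06],[x+.12,.04,.06],[x+.12,-.04,.06]])).round(1).tolist())
g=s["image"].astype(int).sum(2)
# brightness profile along box x at several y, far end
for y in(-.035,-.02,0.02,.035):
    P=T(b,[[x,y,.06] for x in np.arange(.1,.16,.0025)]);u=proj(s,P)
    m=cv2.remap(g.astype(np.float32),u[:,0].astype(np.float32)[None],u[:,1].astype(np.float32)[None],cv2.INTER_LINEAR)
    print(y,m[0].astype(int).tolist())
E
```

```text
29.32 box x,y 0.0083 0.0024 z 0.2683 yaw err 0.0007238164608480702 F box -5.98 2.34 0.03 tq [ 1.03 -0.5  -0.02] w 0.0238 2.9001494497060776
0.01 [[340.1, 164.6], [341.9, 149.6], [338.3, 179.7]]
0.02 [[343.8, 165.1], [345.6, 150.1], [342.1, 180.3]]
-0.035 [168, 227, 253, 246, 246, 246, 247, 247, 246, 234, 244, 271, 287, 266, 233, 248, 294, 309, 308, 308, 306, 306, 305, 309]
-0.02 [157, 208, 247, 249, 246, 245, 246, 246, 245, 239, 230, 234, 232, 233, 235, 266, 301, 307, 307, 306, 300, 295, 297, 298]
0.02 [151, 165, 206, 241, 248, 246, 245, 244, 245, 245, 243, 217, 219, 222, 219, 260, 287, 295, 295, 297, 298, 297, 297, 297]
0.035 [141, 154, 182, 233, 249, 245, 243, 245, 243, 245, 249, 225, 219, 220, 231, 270, 312, 321, 321, 320, 319, 318, 318, 315]
```

```bash
python3 - <<'E'
from h import *
b=np.load("poses.npz")["b"];t0=load("top0")
for n in("top0","t2"):
  s=load(n);I=s["image"].astype(np.float32)
  for y in(-.03,.03):
    P=T(b,[[x,y,.06] for x in np.arange(.04,.16,.005)]);u=proj(s,P).astype(np.float32)
    m=cv2.remap(I,u[:,0][None],u[:,1][None],cv2.INTER_LINEAR)[0]
    print(n,y,[tuple(v) for v in m.astype(int).tolist()])
E
```

```text
top0 -0.03 [(163, 136, 99), (162, 135, 99), (147, 122, 91), (158, 132, 97), (151, 125, 93), (21, 22, 22), (33, 33, 32), (32, 32, 31), (32, 32, 32), (37, 35, 34), (82, 65, 48), (103, 69, 42), (141, 93, 55), (141, 93, 56), (141, 93, 56), (139, 93, 56), (115, 89, 64), (114, 89, 64), (115, 90, 65), (139, 109, 78), (172, 134, 96), (172, 134, 95), (172, 134, 95), (171, 132, 95)]
top0 0.03 [(174, 145, 106), (173, 144, 106), (157, 130, 96), (160, 133, 98), (158, 133, 98), (127, 129, 124), (153, 156, 150), (154, 156, 151), (151, 155, 149), (147, 150, 144), (108, 97, 83), (106, 70, 43), (148, 97, 58), (148, 97, 58), (148, 96, 57), (146, 97, 59), (125, 95, 68), (120, 94, 68), (117, 91, 66), (125, 98, 71), (160, 125, 89), (157, 122, 88), (157, 121, 86), (157, 122, 87)]
t2 -0.03 [(140, 94, 56), (141, 94, 57), (140, 94, 56), (141, 95, 57), (142, 95, 56), (143, 95, 57), (143, 95, 57), (142, 95, 56), (147, 97, 58), (114, 83, 57), (38, 56, 57), (37, 56, 56), (42, 64, 63), (61, 93, 92), (61, 93, 91), (61, 93, 92), (61, 92, 91), (92, 88, 75), (152, 102, 61), (118, 80, 50), (127, 99, 70), (130, 102, 74), (130, 101, 73), (129, 101, 74)]
t2 0.03 [(39, 58, 57), (40, 59, 58), (40, 60, 59), (40, 60, 59), (39, 60, 59), (40, 60, 61), (40, 61, 60), (41, 62, 61), (42, 63, 62), (41, 63, 61), (42, 64, 63), (33, 50, 51), (37, 55, 55), (54, 83, 82), (60, 92, 91), (61, 93, 91), (61, 93, 91), (60, 93, 92), (78, 71, 57), (107, 74, 46), (120, 93, 68), (118, 93, 68), (119, 92, 68), (119, 93, 69)]
```

The top image puts the lid's front edge at box x of about 0.137, so the lid origin is near +17 mm and wedging has begun at about 6 N. I'll lean on it in small steps.

apply_moves([
  [[-0.01,-0.01,0,0,0.75],[-0.01,-0.02,0,0,0.75],[-0.01,-0.03,0,0,0.75],[-0.01,-0.03,0,0,0.75]],
])

```text
time: 29.88
tool_pos: [0.6192, -0.0898, 0.2682]
ee_rot: [3.137, -0.001, 2.984]
wrist_force: [1.5, 8.0, 0.4]
width: 0.0236
finger_force: 4.3
```

```bash
python3 -c "
from h import *
st()"
```

```text
29.88 box x,y 0.0088 0.0026 z 0.2682 yaw err 0.0014572432387716105 F box -8.15 0.26 0.38 tq [ 1.6  -0.45 -0.01] w 0.0236 4.307847172021866
```

apply_moves([
  [[0,-0.01,0,0,0.75],[0,-0.02,0,0,0.75],[0,-0.03,0,0,0.75],[0,-0.04,0,0,0.75],[0,-0.04,0,0,0.75]],
])

```text
time: 30.5
tool_pos: [0.619, -0.0905, 0.2682]
ee_rot: [3.133, -0.0, 2.985]
wrist_force: [2.2, 12.4, 2.4]
width: 0.0234
finger_force: 6.2
```

```bash
python3 -c "
from h import *
st()"
```

```text
30.5 box x,y 0.0095 0.0026 z 0.2682 yaw err 0.0021726397782169116 F box -12.57 0.17 2.36 tq [ 2.26 -0.57 -0.06] w 0.0234 6.205555647611618
```

apply_moves([
  [[0,-0.01,0,0,0.75],[0,-0.014,0,0,0.75],[0,-0.014,0,0,0.75]],
])

```text
time: 30.88
tool_pos: [0.619, -0.0907, 0.2681]
ee_rot: [3.132, -0.001, 2.985]
wrist_force: [2.9, 13.6, 1.6]
width: 0.0234
finger_force: 6.9
```

```bash
python3 -c "
from h import *
st()"
```

```text
30.88 box x,y 0.0098 0.0026 z 0.2681 yaw err 0.0024738219721189836 F box -13.93 0.67 1.63 tq [ 2.51 -0.62 -0.02] w 0.0234 6.862552911043167
```

13.9 N held steady, which is inside the 10-15 N window. I'll back off so the fingers clear the pull, then rise.

apply_moves([
  [[0,0.04,0,0,0.75],[0,0.09,0,0,0.75],[0,0.15,0,0,0.75],[0,0.15,0,0,0.75],[0,0.15,0,0,0.75]],
])

```text
time: 31.5
tool_pos: [0.6196, -0.0875, 0.2679]
ee_rot: [-3.141, -0.001, 2.982]
wrist_force: [-1.0, 0.0, -0.6]
width: 0.0234
finger_force: 0.0
```

```bash
python3 -c "
from h import *
st()"
```

```text
31.5 box x,y 0.0065 0.0026 z 0.2679 yaw err -0.0004798989985328461 F box 0.14 -1.02 -0.63 tq [ 0.03 -0.   -0.02] w 0.0234 0.0
```

apply_moves([
  [[0,0,-0.3,0,0.75],[0,0,-1.0,0,0.75],[0,0,-2.0,0,0.75],[0,0,-2.5,0,0.75],[0,0,-2.5,0,0.75],[0,0,-2.5,0,0.75]],
])

```text
time: 32.25
tool_pos: [0.6196, -0.087, 0.3922]
ee_rot: [3.141, -0.002, 2.983]
wrist_force: [-0.4, -0.3, 0.1]
width: 0.0236
finger_force: 0.0
```

```bash
python3 - <<'E'
from h import *
st()
s=grab("wrist","w5");b=np.load("poses.npz")["b"];I=s["image"].astype(np.float32)
# lid front and back edges along box x near -y side, and pull edges
for y in(-.04,.0):
  xs=np.arange(-.03,.16,.004);u=proj(s,T(b,[[x,y,.06] for x in xs])).astype(np.float32)
  m=cv2.remap(I,u[:,0][None],u[:,1][None],cv2.INTER_LINEAR)[0].sum(1).astype(int)
  print(y,u[[0,-1]].round(),m.tolist())
E
```

```text
32.25 box x,y 0.006 0.0026 z 0.3922 yaw err -1.4888472223084648e-05 F box 0.36 -0.35 0.1 tq [-0.02 -0.   -0.02] w 0.0236 0.0
-0.04 [[286. 141.]
 [ 97. 142.]] [282, 282, 282, 277, 274, 272, 283, 280, 279, 278, 277, 279, 277, 278, 280, 275, 271, 276, 279, 271, 276, 276, 273, 275, 272, 280, 272, 275, 279, 279, 279, 275, 277, 279, 275, 274, 283, 285, 287, 288, 283, 289, 291, 294, 413, 409, 402, 399]
0.0 [[285. 181.]
 [102. 181.]] [298, 292, 290, 296, 286, 290, 265, 284, 282, 294, 187, 194, 200, 185, 288, 287, 292, 287, 289, 286, 285, 284, 192, 195, 182, 192, 185, 191, 191, 174, 193, 195, 188, 189, 193, 186, 183, 199, 201, 200, 204, 201, 271, 253, 256, 256, 264, 254]
```

```bash
python3 -c "
from h import *
print(ticket.close_job())"
```

```text
the job is handed in; nothing more can be done
None
```

I handed the job in at about 32 s of the 72 s allowed; no verdict came back. The gouge was flat in the bay when last seen, before the lid went on. The lid was pushed to 13.9 N and sits about 20 mm past the box's middle (limit 26). I could not measure its wedging force after letting go.

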